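# Plug the bores of four bearing housings before spraying

## Robot

A 7-joint arm with a two-finger parallel gripper is mounted at the origin on a cart in front of the work surface, level with it; the furniture and walls round the work are solid. World frame = base frame: x ahead of the robot, y to its left, z up, the work surface at z = 0. Lengths are in mm, angles in rad, forces in N, time in s.
With the tool pointing down it reaches from about 400 to 750 mm from the base axis. Payload 19.5 kg.
Tool frame: the origin (TCP) lies midway between the tips of the shut fingers; the grasp point (between the pads) lies 19 mm behind it (grip_depth is the distance from the TCP to the grasp point, in mm); z points along the fingers, y is the line along which they close (so a half turn about z gives the same grasp; the last joint's range is limited). The gripper opens to 85 mm and grips with 20 to 120 N. Pads are 22 mm wide; open, the fingers measure 114 mm over their backs; the gripper's body (76 mm by 85 mm) begins 54 mm behind the grasp point. The pads swing forward as they close: fully open they stand 13 mm farther back than shut.
Start: joints at [1.146, 0.707, -0.028, 1.485, 0.022, 0.951, -0.075], TCP at [214.764, -533.356, 209.868] pointing down, gripper open.
Joint ranges: [-2.71, 2.71], [-0.32, 2.16], [-1.57, 1.52], [0, 2.45], [-1.46, 4.6], [0, 2.02], [-2.83, 2.83]. Speed limits (rad/s): [1.89, 1.89, 2.57, 2.57, 3.01, 3.01, 3.01].

## Interface

Orientations are given as a unit quaternion [w, x, y, z].
In Python, from rig import read_state, read_camera, hand_in, grip_depth gives the robot as it stands.
- The arm moves only by the tool carry_out, never from a script. Its argument "plan" is a list of rows, each an object with "delta_pos": the shift along the world's x, y, z in cm, a list of three; "angular": the turn, a rotation vector about the world's x, y, z in degrees, a list of three; "fingers": the opening, from 0 (shut) to 1 (fully open). In form: [{"delta_pos": [x, y, z], "angular": [ax, ay, az], "fingers": fingers}, ...]. A call has 1 to 12 rows; each row shifts and turns the commanded pose from where the row before left it; what a row does not reach is not made up. A row lasts 1/10 s, in which the tool goes at most 50 mm and 8.59 degrees, less where a joint would pass 70% of its speed; a pose out of reach is approached as far as the arm can. A call with a gripper value outside its range is refused whole. The fingers move at their own pace and stop on an object; "squeeze" is the grip in N (left out, the last holds). Time passes only in rows, so rows that do not move let the fingers close. It gives the time, the measured TCP pose, the force, the opening and the grip force at its end, in the units of the state.
- read_state(): the state, without advancing time (a new reading comes with each control period).
- read_camera(name): name is "scene" or "side" or "wrist"; returns a dict with "image" (384x512x3 uint8, red, green, blue), "K" (3x3 intrinsics, pixels), "rvec" (rotation vector, rad) and "tvec" (3), from world to camera coordinates, as OpenCV has them. Camera axes: x right, y down, z forward; pixel columns grow to the right and rows downward; lengths in mm; the calibration is good to about 2 mm. A picture is of the moment at which its call begins. There is no depth.
- hand_in(): hands the job in; it is judged then, once.
The state is a dict: "clock": time; "joints": joint angles; "qd": joint speeds; "effort": joint torques, N m; "ee_pos": TCP position; "eef_rot": TCP orientation; "ft_force": force on the tool from outside, world axes, zero at the start; "wrist_torque": the same for the moment, N m; "finger_gap": finger opening in mm; "gripper_force": force on a finger pad.
Only numpy, scipy, OpenCV 4.12 (cv2) and the standard library are available. Lean on these libraries where they do the work, as an engineer would, in place of code of your own. Each camera call takes 0.05 s, during which the arm holds its last target. There are 200 camera calls.

## Task

The four bearing housings on the cardboard are about to be sprayed, so their bores must be masked: push into each bore the coloured plug that fits it, fully home, so that its collar lies flat on the machined face, and let go. The black plug is too big for all of them, so leave it standing where it is. Do not push the housings out of place.

Things in the scene. Friction and masses are not known exactly. Their poses are not given: they have to be found in the camera images.
- oval_housing: Loose dark cast-iron bearing housing, 0.95 kg, lying on 3 mm cardboard: an oval flange with two bolt lugs, 116 mm long (along its x) and 60 mm wide, 11 mm thick. A round boss in its middle rises to a bright machined face 34 mm above the underside; a 28 mm round bore runs straight down through it all. Origin: centre of the underside, on the bore axis; z up.
- round_housing: Loose dark cast-iron bearing housing, 0.95 kg, lying on 3 mm cardboard: a plain round flange, 100 mm across, with four bolt holes, 11 mm thick. A round boss in its middle rises to a bright machined face 34 mm above the underside; a 36 mm round bore runs straight down through it all. Origin: centre of the underside, on the bore axis; z up.
- square_housing: Loose dark cast-iron bearing housing, 0.95 kg, lying on 3 mm cardboard: a square flange, 90 x 90 mm with rounded corners and four bolt holes, 11 mm thick. A round boss in its middle rises to a bright machined face 34 mm above the underside; a 44 mm round bore runs straight down through it all. Origin: centre of the underside, on the bore axis; z up.
- three_lug_housing: Loose dark cast-iron bearing housing, 0.95 kg, lying on 3 mm cardboard: a flange with three bolt lugs, about 105 mm across, one lug along its +x, 11 mm thick. A round boss in its middle rises to a bright machined face 34 mm above the underside; a 52 mm round bore runs straight down through it all. Origin: centre of the underside, on the bore axis; z up.
- yellow_plug: Yellow rigid plug, 50 mm tall, upright on the bench. Bottom to top: tapered nose 15 to 24 mm across, 10 mm high; shank 24 mm across (for a bore 4 mm wider), to 20 mm; collar 38 mm across, 20 to 24 mm; grip stem 16 mm across, 24 to 50 mm.  Origin: centre of its underside, z up the stem; fully home in its bore, 14 mm above the housing origin.
- red_plug: Red rigid plug, 50 mm tall, upright on the bench. Bottom to top: tapered nose 23 to 32 mm across, 10 mm high; shank 32 mm across (for a bore 4 mm wider), to 20 mm; collar 46 mm across, 20 to 24 mm; grip stem 16 mm across, 24 to 50 mm.  Origin: centre of its underside, z up the stem; fully home in its bore, 14 mm above the housing origin.
- green_plug: Green rigid plug, 50 mm tall, upright on the bench. Bottom to top: tapered nose 31 to 40 mm across, 10 mm high; shank 40 mm across (for a bore 4 mm wider), to 20 mm; collar 54 mm across, 20 to 24 mm; grip stem 16 mm across, 24 to 50 mm.  Origin: centre of its underside, z up the stem; fully home in its bore, 14 mm above the housing origin.
- white_plug: White rigid plug, 50 mm tall, upright on the bench. Bottom to top: tapered nose 39 to 48 mm across, 10 mm high; shank 48 mm across (for a bore 4 mm wider), to 20 mm; collar 62 mm across, 20 to 24 mm; grip stem 16 mm across, 24 to 50 mm.  Origin: centre of its underside, z up the stem; fully home in its bore, 14 mm above the housing origin.
- black_plug: Black rigid plug, 50 mm tall, upright on the bench. Bottom to top: tapered nose 49 to 58 mm across, 10 mm high; shank 58 mm across (for a bore 4 mm wider), to 20 mm; collar 72 mm across, 20 to 24 mm; grip stem 16 mm across, 24 to 50 mm. Too big for any bore here. Origin: centre of its underside, z up the stem.
Things that resemble listed ones, but are neither listed nor needed, are in the scene too. Several things have the shape of the green_plug; the one meant has the colours described above.

How it is judged:
By the outcome, as a careful person would: the job done as asked, in the order asked, and still so for the second after the job is handed in, with the robot touching nothing.
It also fails if it takes over 112 s, if anything falls off the work surface, if the arm or the gripper's body presses on something with over 40 N, if the wrist force passes 120 N, or if a joint passes its speed limit or range.

## Working session

There is one attempt and no reset: what is moved stays moved. The work goes in short steps, Python scripts to look and compute and a tool call to move; the robot and the scene stay as the last step left them, time stands still between calls to the robot, and variables do not carry over. Pictures are saved under pics/ and viewed, at most 14 in all, crops included, and the job is handed in when it is done.

Besides the shell and the picture viewer there is one more tool, called as a command line: name --argument value ..., lists and objects as JSON in quotes. carry_out: Moves the arm, as the interface text tells. Its arguments: {"type":"object","properties":{"plan":{"type":"array","items":{"type":"object","properties":{"delta_pos":{"type":"array","items":{"type":"number"}},"angular":{"type":"array","items":{"type":"number"}},"fingers":{"type":"number"}}}},"squeeze":{"type":"number"}},"required":["plan"]}

```bash
mkdir -p pics; ls; python3 - <<'E'
from rig import *
import cv2,pickle
print(read_state(), grip_depth)
for n in ["scene","side","wrist"]:
    c=read_camera(n); pickle.dump(c,open(f"pics/{n}0.pkl","wb"))
    cv2.imwrite(f"pics/{n}0.png",c["image"][:,:,::-1]); print(n,c["K"],c["rvec"],c["tvec"])
E
```

```text
pics
{'clock': 0.0, 'joints': array([ 1.1462783 ,  0.70712851, -0.02765173,  1.48497756,  0.02203651,
        0.95088265, -0.07548764]), 'qd': array([-0.00065286,  0.00148567,  0.00062062,  0.00021154, -0.00115462,
       -0.00061374, -0.00096876]), 'effort': array([-2.82063353e-03, -8.83200359e+01,  1.23348188e+00, -2.36175817e+01,
        1.67320407e-02,  6.39832710e-03,  4.89680463e-05]), 'ee_pos': array([ 214.6864346 , -533.12094648,  209.41756333]), 'eef_rot': array([-5.31977442e-04,  9.81731327e-01,  1.90271655e-01, -1.24190026e-04]), 'ft_force': array([0.12785544, 0.55231957, 0.39791524]), 'wrist_torque': array([-0.02306383, -0.03473606, -0.00033756]), 'gripper_force': 0.0, 'finger_gap': 85.29069355475488} 18.700000000000003
scene [[397.70260974   0.         249.73170863]
 [  0.         397.70260974 187.68656379]
 [  0.           0.           1.        ]] [ 0.81991628 -2.42060447  1.2333639 ] [324.22281254 259.92020651 727.54043673]
side [[364.49645004   0.         251.16412498]
 [  0.         364.49645004 194.39271906]
 [  0.           0.           1.        ]] [ 1.93435512 -0.50608666  0.36190997] [-472.5026638    82.11467222  987.25729134]
wrist [[297.37030947   0.         253.177578  ]
 [  0.         297.37030947 184.05280061]
 [  0.           0.           1.        ]] [-2.41463369  1.62998214  0.22188096] [-574.31317027  -34.74099107  378.64099754]
```

View pics/scene0.png

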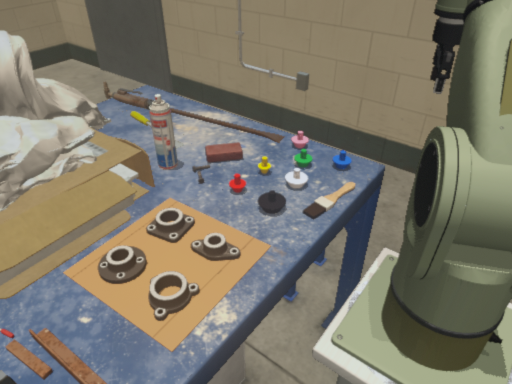

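View pics/side0.png

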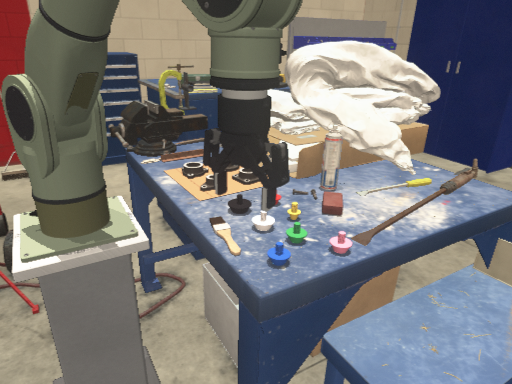

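View pics/wrist0.png

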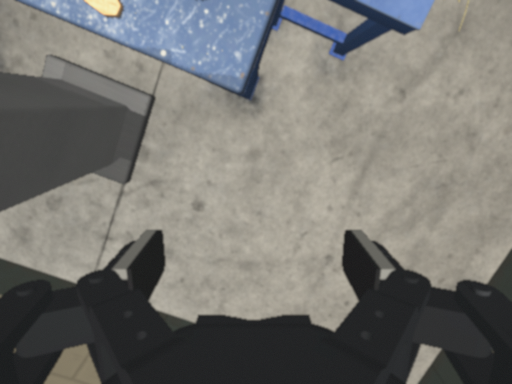

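The scene picture shows the four housings: square (171,221), round (122,264), oval (215,245), three-lug (172,290). The plugs are red (238,183), yellow (264,165), green (303,157), white (296,177) and black (271,202), with pink and blue as lookalikes. The side view confirms the layout, and the wrist camera is off the bench.

```bash
cat > h.py <<'E'
import numpy as np,cv2,pickle
from rig import *
def shot(n,tag):
    c=read_camera(n); pickle.dump(c,open(f"pics/{tag}.pkl","wb")); cv2.imwrite(f"pics/{tag}.png",c["image"][:,:,::-1]); return c
def load(tag): return pickle.load(open(f"pics/{tag}.pkl","rb"))
def ray(c,uv):
    R=cv2.Rodrigues(np.array(c["rvec"],float))[0]; t=np.array(c["tvec"],float).ravel()
    d=R.T@np.linalg.inv(c["K"])@np.array([uv[0],uv[1],1.]); return -R.T@t,d/np.linalg.norm(d)
def onz(c,uv,z):
    o,d=ray(c,uv); return o+d*(z-o[2])/d[2]
def tri(obs):
    A=np.zeros((3,3));b=np.zeros(3);P=[ray(c,u) for c,u in obs]
    for o,d in P: M=np.eye(3)-np.outer(d,d);A+=M;b+=M@o
    x=np.linalg.solve(A,b); return x,max(np.linalg.norm((np.eye(3)-np.outer(d,d))@(x-o)) for o,d in P)
def proj(c,X): return cv2.projectPoints(np.array(X,float).reshape(-1,1,3),np.array(c["rvec"],float),np.array(c["tvec"],float),c["K"],None)[0].reshape(-1,2)
E
python3 - <<'E'
from h import *
np.set_printoptions(precision=1,suppress=True)
s=load("scene0")
for n,uv,z in [("red",(238,183),25),("yel",(264,165),25),("grn",(303,158),25),("wht",(296,178),25),("blk",(271,202),25),("pink",(300,140),25),("blue",(342,160),25),("sq",(170,217),37),("rnd",(122,256),37),("oval",(215,240),37),("3l",(170,286),37),("can top",(157,98),150),("can base",(165,165),0)]:
    print(n,onz(s,uv,z))
w=load("wrist0"); o,d=ray(w,(253,184)); st=read_state()
from scipy.spatial.transform import Rotation as Ro
R=Ro.from_quat(st["eef_rot"],scalar_first=True).as_matrix()
print("wristcam in tool",R.T@(o-st["ee_pos"]),R.T@d); print(R)
cr=cv2.Rodrigues(w["rvec"])[0].T; print(R.T@cr)
E
```

```text
red [ 547.9 -127.4   25. ]
yel [ 544.9 -241.8   25. ]
grn [ 475.6 -341.4   25. ]
wht [ 436.3 -240.9   25. ]
blk [ 429.2 -112.8   25. ]
pink [ 540.1 -428.5   25. ]
blue [ 379.1 -399.7   25. ]
sq [577.3  90.1  37. ]
rnd [563.8 239.1  37. ]
oval [440.2  84.7  37. ]
3l [423.8 233.5  37. ]
can top [ 919.5 -194.8  150. ]
can base [805.  -95.9   0. ]
wristcam in tool [  66.5    0.3 -163.5] [-0.3 -0.   1. ]
[[ 0.9  0.4 -0. ]
 [ 0.4 -0.9  0. ]
 [-0.  -0.  -1. ]]
[[ 0.  -1.  -0.3]
 [ 1.   0.  -0. ]
 [ 0.  -0.3  1. ]]
```

carry_out --plan '[{"delta_pos":[2,3,0.7],"angular":[0,0,0],"fingers":1},{"delta_pos":[2,3,0.7],"angular":[0,0,0],"fingers":1},{"delta_pos":[2,3,0.7],"angular":[0,0,0],"fingers":1},{"delta_pos":[2,3,0.7],"angular":[0,0,0],"fingers":1},{"delta_pos":[2,3,0.7],"angular":[0,0,0],"fingers":1},{"delta_pos":[2,3,0.7],"angular":[0,0,0],"fingers":1},{"delta_pos":[2,3,0.7],"angular":[0,0,0],"fingers":1},{"delta_pos":[2,3,0.7],"angular":[0,0,0],"fingers":1},{"delta_pos":[2,3,0.7],"angular":[0,0,0],"fingers":1},{"delta_pos":[2,3,0.7],"angular":[0,0,0],"fingers":1},{"delta_pos":[0,0,0],"angular":[0,0,0],"fingers":1},{"delta_pos":[0,0,0],"angular":[0,0,0],"fingers":1}]'

```text
clock: 1.35
ee_pos: [414.9, -233.0, 279.8]
eef_rot: [-0.0, 0.982, 0.191, -0.0]
ft_force: [-1.1, 0.1, -0.9]
finger_gap: 85.1
gripper_force: 0.0
```

```bash
python3 - <<'E'
from h import *
shot("wrist","w1"); shot("scene","s1"); shot("side","sd1"); s=read_state(); print(s["ee_pos"],s["eef_rot"],s["joints"],s["clock"])
E
```

```text
[ 414.15233552 -234.17983762  279.69035715] [-4.44533445e-05  9.81888112e-01  1.89461470e-01 -2.92366913e-04] [ 0.44329909  0.47336163  0.00649328  1.70915442 -0.00327537  0.95960987
 -0.73860959] 1.5
```

View pics/w1.png

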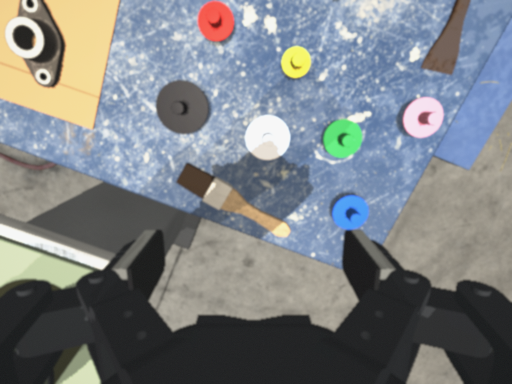

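The wrist picture shows red (216,21), yellow (296,62), green (342,139), white (268,137) and black (182,107), with pink (423,117) and blue (350,212) as lookalikes. The oval housing bore is at about (25,38). I'll go to a second viewpoint for plug heights, then on over the housings.

carry_out --plan '[{"delta_pos":[0,3,0],"angular":[0,0,0],"fingers":1},{"delta_pos":[0,3,0],"angular":[0,0,0],"fingers":1},{"delta_pos":[0,3,0],"angular":[0,0,0],"fingers":1},{"delta_pos":[0,3,0],"angular":[0,0,0],"fingers":1},{"delta_pos":[0,0,0],"angular":[0,0,0],"fingers":1},{"delta_pos":[0,0,0],"angular":[0,0,0],"fingers":1}]'

```text
clock: 2.1
ee_pos: [414.6, -113.9, 279.9]
eef_rot: [0.0, 0.982, 0.19, -0.0]
ft_force: [0.6, -1.1, 0.4]
finger_gap: 85.6
gripper_force: 0.0
```

```bash
python3 - <<'E'
from h import *
shot("wrist","w2")
E
```

carry_out --plan '[{"delta_pos":[0,3,0],"angular":[0,0,0],"fingers":1},{"delta_pos":[0,3,0],"angular":[0,0,0],"fingers":1},{"delta_pos":[0,3,0],"angular":[0,0,0],"fingers":1},{"delta_pos":[0,3,0],"angular":[0,0,0],"fingers":1},{"delta_pos":[0,3,0],"angular":[0,0,0],"fingers":1},{"delta_pos":[0,3,0],"angular":[0,0,0],"fingers":1},{"delta_pos":[0,3,0],"angular":[0,0,0],"fingers":1},{"delta_pos":[0,0,0],"angular":[0,0,0],"fingers":1},{"delta_pos":[0,0,0],"angular":[0,0,0],"fingers":1}]'

```text
clock: 3.05
ee_pos: [415.0, 95.8, 279.7]
eef_rot: [0.0, 0.982, 0.19, -0.0]
ft_force: [0.2, -1.5, -1.0]
finger_gap: 85.1
gripper_force: 0.0
```

```bash
python3 - <<'E'
from h import *
shot("wrist","w3"); s=read_state(); print(s["ee_pos"],s["joints"],s["clock"])
a=cv2.imread("pics/w2.png");b=cv2.imread("pics/w3.png")
cv2.imwrite("pics/w23.png",cv2.resize(np.vstack([a[:290],b[:290]]),(512,580)))
E
```

```text
[415.03790542  95.33044167 279.75345222] [-0.28898945  0.39456673 -0.01864342  1.86147174  0.00977105  0.88596985
 -1.50218708] 3.1
```

View pics/w23.png

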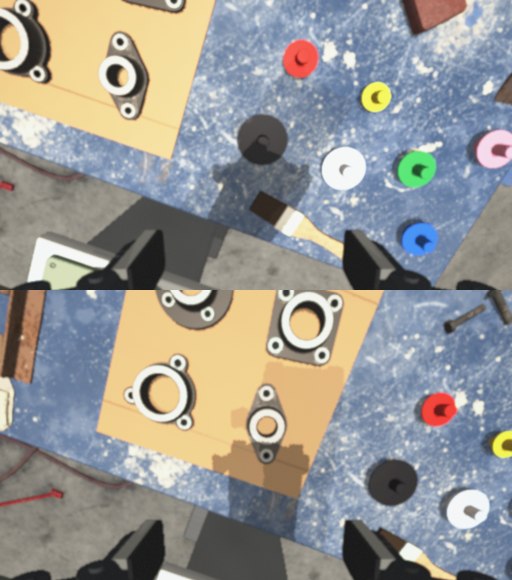

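The two views show red (300,58), yellow (376,97), green (417,168) and white (343,168) from w2. From w3 they show the three-lug bore (161,102), oval (267,137) and square (306,32), with the round one cut off at the top. One more view farther forward.

carry_out --plan '[{"delta_pos":[3,2,0],"angular":[0,0,0],"fingers":1},{"delta_pos":[3,2,0],"angular":[0,0,0],"fingers":1},{"delta_pos":[3,2,0],"angular":[0,0,0],"fingers":1},{"delta_pos":[0,0,0],"angular":[0,0,0],"fingers":1},{"delta_pos":[0,0,0],"angular":[0,0,0],"fingers":1}]'

```text
clock: 3.6
ee_pos: [505.1, 155.2, 279.4]
eef_rot: [0.0, 0.982, 0.189, -0.0]
ft_force: [-0.9, -0.4, 0.8]
finger_gap: 85.2
gripper_force: 0.0
```

```bash
cat >> h.py <<'E'
HS={"red":[(0,8),(172,180)],"yel":[(24,35)],"grn":[(50,75)]}
def plug(c,name):
    """hull ellipse of the collar of a coloured plug"""
    h=cv2.cvtColor(c["image"],cv2.COLOR_RGB2HSV)
    if name=="wht":
        m=((h[...,1]<30)&(h[...,2]>175)).astype(np.uint8)
    else:
        m=np.zeros(h.shape[:2],np.uint8)
        for a,b in HS[name]: m|=((h[...,0]>=a)&(h[...,0]<=b)&(h[...,1]>130)&(h[...,2]>60)).astype(np.uint8)
    m=cv2.morphologyEx(m,cv2.MORPH_OPEN,np.ones((3,3)))
    return [cv2.fitEllipse(cv2.convexHull(k)) for k in cv2.findContours(m,cv2.RETR_EXTERNAL,cv2.CHAIN_APPROX_NONE)[0] if cv2.contourArea(k)>300]
def faces(c):
    """bright machined rings: ellipse of outer edge and of bore"""
    h=cv2.cvtColor(c["image"],cv2.COLOR_RGB2HSV)
    m=((h[...,1]<40)&(h[...,2]>150)).astype(np.uint8); out=[]
    ks,hi=cv2.findContours(m,cv2.RETR_CCOMP,cv2.CHAIN_APPROX_NONE)
    for i,k in enumerate(ks):
        if hi[0][i][3]<0 and cv2.contourArea(k)>400 and hi[0][i][2]>=0:
            ch=[ks[j] for j in range(len(ks)) if hi[0][j][3]==i]; q=max(ch,key=cv2.contourArea)
            if cv2.contourArea(q)>150: out.append((cv2.fitEllipse(k),cv2.fitEllipse(q)))
    return out
E
python3 - <<'E'
from h import *
np.set_printoptions(precision=1,suppress=True)
shot("wrist","w4"); print(read_state()["ee_pos"])
w={i:load(f"w{i}") for i in (1,2,3,4)}; w["s"]=load("s1"); w["sd"]=load("sd1")
for n in ("red","yel","grn","wht"):
    for i in w:
        for e in plug(w[i],n):
            if e[0][1]<230 : print(n,i,np.array(e[0]),np.array(e[1]),onz(w[i],e[0],24))
for i in (1,2,3,4,"s"):
    for a,b in faces(w[i]): print("face",i,np.array(a[0]),np.array(a[1]),"in",np.array(b[0]),np.array(b[1]),onz(w[i],a[0],37),onz(w[i],b[0],37))
E
```

```text
[504.7 155.1 279.7]
red 1 [215.6  21. ] [34.7 39.8] [ 551.3 -126.    24. ]
red 2 [300.3  58.5] [33.4 37.3] [ 551.  -125.2   24. ]
red 3 [438.3 119. ] [31.2 36.4] [ 551.6 -124.1   24. ]
red 4 [441.7 192.2] [30.  33.5] [ 551.7 -124.6   24. ]
red sd [ 83.9 223.7] [ 62.4 195.8] [ 14.9 -51.9  24. ]
red sd [ 8.4 40.8] [48.1 97.5] [ -545.7 20035.     24. ]
yel 1 [295.4  62.2] [27.1 30.3] [ 544.8 -240.1   24. ]
yel 2 [375.1  96.6] [26.5 29.6] [ 545.1 -238.9   24. ]
yel 3 [505.  153.7] [23.9 28.6] [ 545.2 -237.3   24. ]
grn 1 [342.1 137.9] [36.1 39. ] [ 478.9 -341.2   24. ]
grn 2 [416.1 168.7] [33.7 39.2] [ 478.6 -340.9   24. ]
wht 1 [265.4 133.6] [46.1 53.2] [ 444.  -239.3   24. ]
wht 1 [423.1 116.9] [34.5 40.7] [ 546.5 -431.6   24. ]
wht 1 [24.1 37. ] [35.  43.2] [441.5  96.5  24. ]
wht 1 [378.5  -6.5] [58.  71.9] [ 656.1 -303.3   24. ]
wht 2 [343.2 168.3] [42.2 45.8] [ 440.  -243.2   24. ]
wht 2 [495.7 148.5] [29.8 37.5] [ 546.2 -430.4   24. ]
wht 2 [ 27.7 121.1] [43.3 66.3] [336.9 191.3  24. ]
wht 2 [117.  75.] [35.1 40.1] [441.5  92.4  24. ]
wht 2 [ 0.8 38.5] [50.1 63.2] [428.7 243.3  24
[... 1624 characters left out ...]
 136.2] [34.  35.4] in [266.5 136.3] [22.4 22.6] [442.7  87.5  37. ] [442.6  87.5  37. ]
face 3 [158.  103.1] [54.  59.1] in [159.4 103.3] [39.7 43.4] [429.3 237.1  37. ] [429.8 235.2  37. ]
face 3 [307.6  25.9] [60.2 62.9] in [306.9  30.2] [36.4 41.1] [586.6  92.5  37. ] [581.9  91.3  37. ]
face 4 [180.7 181.3] [45.9 62.2] in [180.9 180.6] [36.5 38.7] [429.  235.2  37. ] [430.1 235.3  37. ]
face 4 [323.3 117.3] [51.4 60.2] in [319.2 116.9] [34.3 36.5] [583.8  86.3  37. ] [582.2  91.6  37. ]
face 4 [207.2  79.3] [48.1 54.3] in [210.7  80.7] [28.9 31. ] [571.5 245.9  37. ] [571.4 241.2  37. ]
face s [167.7 285.4] [26.6 36.7] in [167.8 285.2] [22.5 29.5] [428.5 235.2  37. ] [428.6 234.7  37. ]
```

View pics/w4.png

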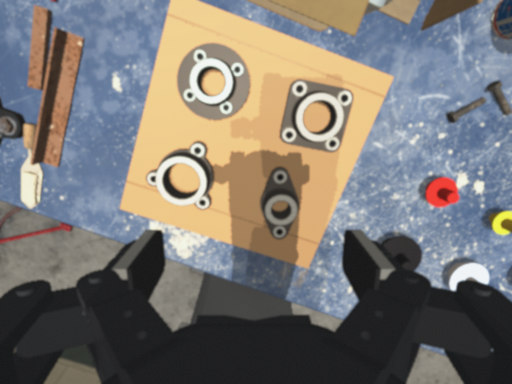

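w4 shows the bores of round (211,80), square (319,117), three-lug (181,181) and oval (281,207).

```bash
python3 - <<'E'
from h import *
np.set_printoptions(precision=1,suppress=True)
w={i:load(f"w{i}") for i in (1,2,3,4)}; s=load("s1")
def near(L,uv): return min(L,key=lambda e:np.hypot(e[0]-uv[0],e[1]-uv[1]))
for n,xy,vs in (("red",(551,-125),(1,2,3)),("yel",(545,-239),(1,2,3)),("grn",(479,-341),(1,2)),("wht",(440,-243),(2,3))):
    obs=[(w[i],near([e[0] for e in plug(w[i],n)],proj(w[i],(*xy,24))[0])) for i in vs]
    print(n,*tri(obs))
for n,xy,vs in (("oval",(442,87),(1,2,3)),("sq",(582,91),(3,4)),("3l",(430,235),(3,4))):
    obs=[(w[i],near([b[0] for a,b in faces(w[i])],proj(w[i],(*xy,37))[0])) for i in vs]
    print(n,*tri(obs))
# round face in scene view: dark/bright ring near projection
g=cv2.cvtColor(s["image"],cv2.COLOR_RGB2HSV); p=proj(s,(571.4,241.2,37))[0]; print(p)
m=((g[...,1]<60)&(g[...,2]>140)).astype(np.uint8)
for k in cv2.findContours(m,cv2.RETR_CCOMP,cv2.CHAIN_APPROX_NONE)[0]:
    if len(k)>20:
        e=cv2.fitEllipse(k)
        if np.hypot(e[0][0]-p[0],e[0][1]-p[1])<12: print(e); 
        if np.hypot(e[0][0]-p[0],e[0][1]-p[1])<12: print(tri([(s,e[0]),(w[4],(210.7,80.7))]))
E
```

```text
red [ 551.8 -125.5   21.5] 0.29230602941205613
yel [ 545.6 -240.3   20.3] 0.23910189906015403
grn [ 478.8 -341.6   22.8] 0.12346158269315366
wht [ 440.1 -243.7   22.7] 0.2049740640675862
oval [442.3  87.4  36.2] 0.2353062489684223
sq [582.3  91.2  35.4] 0.06961266505231122
3l [429.7 235.4  36.1] 0.054344136823054036
[118.9 255. ]
((119.35264587402344, 254.7318878173828), (16.89861488342285, 27.49613380432129), 72.54357147216797)
(array([571.2, 240.7,  37.4]), np.float64(0.48543724798468235))
((119.4403305053711, 254.4650421142578), (12.48453426361084, 19.539888381958008), 72.81527709960938)
(array([571.2, 240.5,  38. ]), np.float64(0.5960441824161594))
```

carry_out --plan '[{"delta_pos":[0.58,-3.5,-2.25],"angular":[0,0,0],"fingers":0.5},{"delta_pos":[0.58,-3.5,-2.25],"angular":[0,0,0],"fingers":0.5},{"delta_pos":[0.58,-3.5,-2.25],"angular":[0,0,0],"fingers":0.5},{"delta_pos":[0.58,-3.5,-2.25],"angular":[0,0,0],"fingers":0.5},{"delta_pos":[0.58,-3.5,-2.25],"angular":[0,0,0],"fingers":0.5},{"delta_pos":[0.58,-3.5,-2.25],"angular":[0,0,0],"fingers":0.5},{"delta_pos":[0.58,-3.5,-2.25],"angular":[0,0,0],"fingers":0.5},{"delta_pos":[0.58,-3.5,-2.25],"angular":[0,0,0],"fingers":0.5},{"delta_pos":[0,0,0],"angular":[0,0,0],"fingers":0.5},{"delta_pos":[0,0,0],"angular":[0,0,0],"fingers":0.5},{"delta_pos":[0,0,0],"angular":[0,0,0],"fingers":0.5}]'

```text
clock: 4.75
ee_pos: [551.0, -123.1, 100.6]
eef_rot: [-0.0, 0.982, 0.19, 0.0]
ft_force: [-0.1, 0.8, -0.1]
finger_gap: 42.5
gripper_force: 0.0
```

```bash
python3 - <<'E'
from h import *
np.set_printoptions(precision=1,suppress=True)
c=shot("wrist","w5"); c=shot("wrist","w5")
a=[]
for i in range(4): a.append(read_state()["ee_pos"]); read_camera("wrist")
print(np.array(a),read_state()["eef_rot"])
p=proj(c,[(551.6,-125.3,22),(551.6,-125.3,50)]); print(p,[e for e in plug(c,"red")])
E
```

```text
[[ 551.3 -122.7  100.6]
 [ 551.3 -122.7  100.5]
 [ 551.3 -122.8  100.4]
 [ 551.3 -122.9  100.3]] [0.  1.  0.2 0. ]
[[256.1 185.1]
 [256.4 194.9]] [((256.51507568359375, 184.45022583007812), (52.577049255371094, 53.804298400878906), 78.48351287841797)]
```

View pics/w5.png

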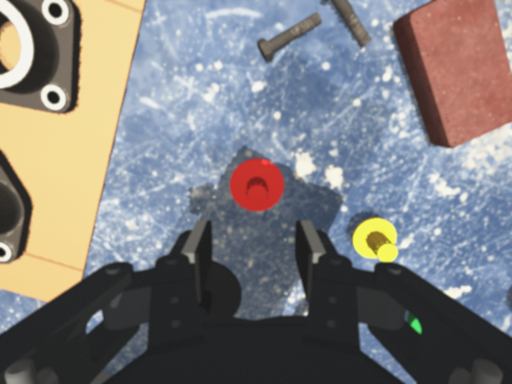

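w5 shows red straight ahead between the fingers (257,184), matching prediction to half a millimetre. Descending to grasp.

carry_out --plan '[{"delta_pos":[0.05,-0.2,-1.8],"angular":[0,0,0],"fingers":0.5},{"delta_pos":[0,0,-2],"angular":[0,0,0],"fingers":0.5},{"delta_pos":[0,0,-2],"angular":[0,0,0],"fingers":0.5},{"delta_pos":[0,0,-1.5],"angular":[0,0,0],"fingers":0.5},{"delta_pos":[0,0,0],"angular":[0,0,0],"fingers":0.5},{"delta_pos":[0,0,0],"angular":[0,0,0],"fingers":0.5},{"delta_pos":[0,0,0],"angular":[0,0,0],"fingers":0.0},{"delta_pos":[0,0,0],"angular":[0,0,0],"fingers":0.0},{"delta_pos":[0,0,0],"angular":[0,0,0],"fingers":0.0},{"delta_pos":[0,0,0],"angular":[0,0,0],"fingers":0.0},{"delta_pos":[0,0,0],"angular":[0,0,0],"fingers":0.0}]' --squeeze 50

```text
clock: 6.15
ee_pos: [552.6, -125.2, 28.6]
eef_rot: [0.0, 0.982, 0.19, 0.001]
ft_force: [-3.0, 2.4, 24.8]
finger_gap: -0.2
gripper_force: 12.5
```

```bash
python3 - <<'E'
from h import *
c=shot("wrist","w6"); d=shot("side","sd6"); e=shot("scene","s6")
print(read_state())
a=c["image"][100:384,120:400]; p=proj(d,(551,-125,30))[0].astype(int); q=proj(e,(551,-125,30))[0].astype(int)
f=lambda c,p:cv2.resize(c["image"][max(p[1]-45,0):p[1]+45,max(p[0]-60,0):p[0]+60],(400,300),interpolation=2)
o=np.vstack([np.hstack([f(d,p),f(e,q)]),np.hstack([cv2.resize(a,(400,300)),np.zeros((300,400,3),np.uint8)])])
cv2.imwrite("pics/v6.png",o[:,:,::-1])
E
```

```text
{'clock': 6.3, 'joints': array([ 0.19207737,  0.95532701, -0.04984409,  1.68343675,  0.08375347,
        0.50236248, -1.09795065]), 'qd': array([-0.00029671, -0.00045902, -0.00058236,  0.00026598,  0.00173726,
        0.00026891,  0.00159411]), 'effort': array([ 1.08341798e+00, -8.21774054e+01,  1.95792966e+00, -1.25306144e+01,
        3.60520044e-01, -1.06647871e+00, -4.78188624e-03]), 'ee_pos': array([ 552.61973351, -125.20549678,   28.58851951]), 'eef_rot': array([2.51398511e-04, 9.81728167e-01, 1.90284433e-01, 1.25627304e-03]), 'ft_force': array([-3.01688281,  2.89447276, 24.46501747]), 'wrist_torque': array([0.59914339, 0.71056796, 0.05442083]), 'gripper_force': 12.514824271202087, 'finger_gap': -0.02952360278188785}
```

View pics/v6.png

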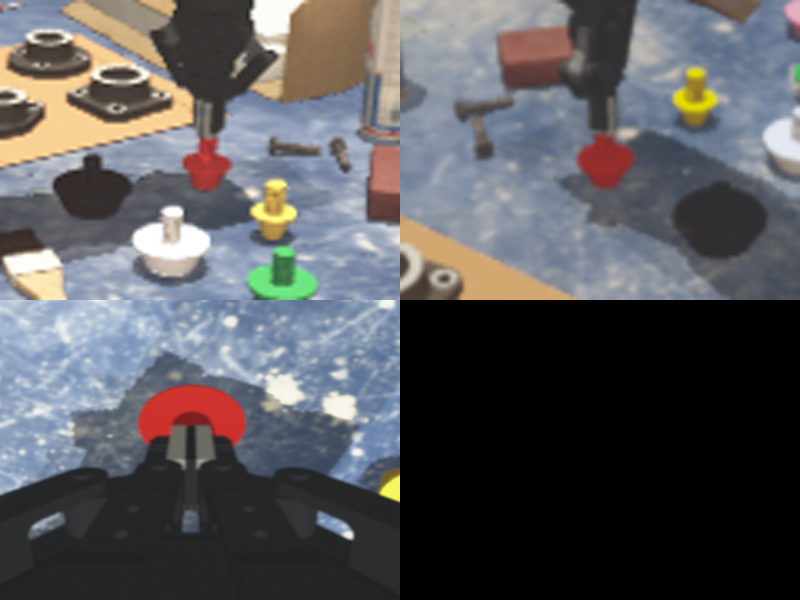

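```bash
python3 - <<'E'
from h import *
np.set_printoptions(precision=1,suppress=True)
c=load("w6"); d=load("sd6"); e=load("s6")
print("wrist stem axis 0,24,50:",proj(c,[(551.6,-125.3,z) for z in (0,22,24,50)]),"tcp",proj(c,(552.6,-125.2,28.6)))
print([x for x in plug(c,"red")])
for n,k in (("side",d),("scene",e)):
    print(n,"axis",proj(k,[(551.6,-125.3,z) for z in (0,24,50)]),"tcp",proj(k,(552.6,-125.2,28.6)))
    p=proj(k,(551.6,-125.3,25))[0].astype(int)
    h=cv2.cvtColor(k["image"],cv2.COLOR_RGB2HSV); m=(((h[...,0]<8)|(h[...,0]>172))&(h[...,1]>150))
    s=m[p[1]-25:p[1]+25,p[0]-20:p[0]+20]; ys,xs=np.where(s); 
    for y in np.unique(ys): r=xs[ys==y]; print(y+p[1]-25,r.min()+p[0]-20,r.max()+p[0]-20,end="; ")
    print()
E
```

```text
wrist stem axis 0,24,50: [[252.7 205.2]
 [252.6 217.1]
 [252.6 218.3]
 [252.5 236.9]] tcp [[253.  219.7]]
[((253.77642822265625, 215.43658447265625), (70.3861312866211, 74.88016510009766), 84.74227142333984)]
side axis [[272.6 202.5]
 [272.9 195.6]
 [273.3 187.9]] tcp [[273.2 194.1]]
190 272 276; 191 272 275; 192 272 275; 193 272 275; 194 270 276; 195 268 278; 196 267 279; 197 267 280; 198 268 279; 199 269 278; 200 269 277; 201 270 277; 202 270 276; 203 270 276; 204 272 274; 
scene axis [[236.7 190.4]
 [236.5 183.2]
 [236.2 175.2]] tcp [[236.1 181.7]]
177 235 237; 178 235 239; 179 234 239; 180 232 243; 181 231 244; 182 230 244; 183 230 245; 184 230 244; 185 230 244; 186 231 243; 187 232 242; 188 233 241; 189 234 241; 190 234 240; 191 236 239;
```

carry_out --plan '[{"delta_pos":[0,0,1],"angular":[0,0,0],"fingers":0.0},{"delta_pos":[0,0,1],"angular":[0,0,0],"fingers":0.0},{"delta_pos":[0,0,1],"angular":[0,0,0],"fingers":0.0},{"delta_pos":[0,0,0],"angular":[0,0,0],"fingers":0.0}]'

```text
clock: 6.7
ee_pos: [552.3, -125.5, 58.4]
eef_rot: [0.0, 0.982, 0.19, 0.001]
ft_force: [0.5, -0.3, -0.1]
finger_gap: -0.0
gripper_force: 0.0
```

```bash
python3 - <<'E'
from h import *
c=shot("wrist","w7"); d=shot("side","sd7"); e=shot("scene","s7")
s=read_state(); print(s["ee_pos"],s["ft_force"],s["finger_gap"],s["gripper_force"]); print(plug(c,"red"))
p=proj(d,(551,-125,60))[0].astype(int); q=proj(e,(551,-125,60))[0].astype(int)
f=lambda c,p:cv2.resize(c["image"][max(p[1]-30,0):p[1]+30,max(p[0]-40,0):p[0]+40],(400,300),interpolation=2)
o=np.vstack([np.hstack([f(d,p),f(e,q)]),np.hstack([f(c,(253,215)),f(load("w6"),(253,215))])])
cv2.imwrite("pics/v7.png",o[:,:,::-1])
E
```

```text
[ 551.51345088 -125.35829426   56.67805914] [ 0.10080639  0.34405974 -0.20166035] -0.32423579914562356 0.0
[((252.93582153320312, 200.42027282714844), (62.525482177734375, 64.40594482421875), 91.60391998291016)]
```

View pics/v7.png

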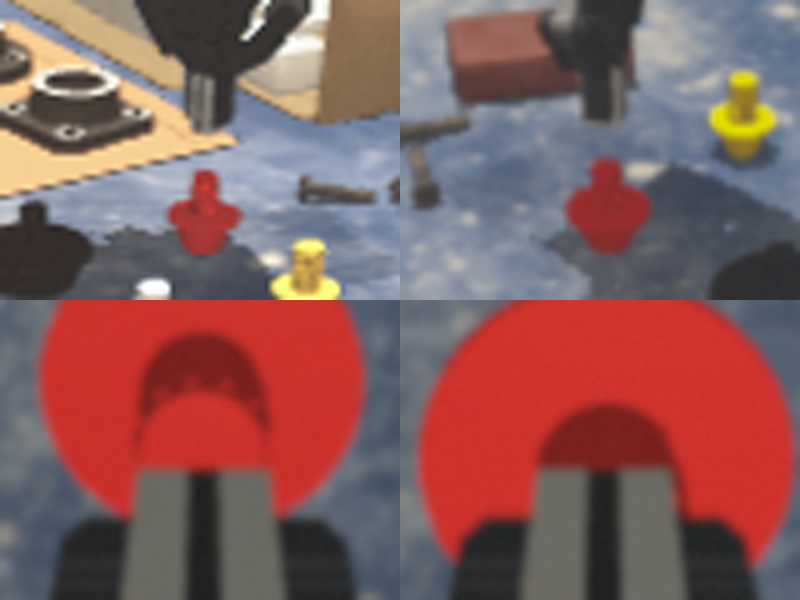

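v7 shows the plug still standing where it was and the shut tips well above it. The real fingertips appear to be higher than the reported TCP, so I'll measure this by triangulating the tip.

```bash
python3 - <<'E'
from h import *
np.set_printoptions(precision=1,suppress=True)
d=load("sd7"); e=load("s7")
p=proj(d,(551,-125,60))[0].astype(int); q=proj(e,(551,-125,60))[0].astype(int)
P=lambda p,x,y:(p[0]-40+x/5-.4,p[1]-30+y/5-.4)
for a,b in [((209,131),(203,122))]:
    print("tip",*tri([(d,P(p,*a)),(e,P(q,*b))]))
print("stem top",*tri([(d,P(p,205,174)),(e,P(q,207,163))]))
print("TCP",read_state()["ee_pos"])
print([((x-p)*5+[200,150]) for x in proj(d,[(551.5,-125.4,56.7),(551.5,-125.4,76)])],[((x-q)*5+[200,150]) for x in proj(e,[(551.5,-125.4,56.7),(551.5,-125.4,76)])])
E
```

```text
tip [ 552.5 -127.8   77.3] 0.08084474189990545
stem top [ 551.1 -128.9   50.4] 0.9327965520280906
TCP [ 551.5 -125.4   56.7]
[array([201.9, 159.3]), array([203.3, 130.2])] [array([200.7, 155.3]), array([199.6, 124.6])]
```

The tips stand about 21 mm behind the reported TCP: triangulated at z 77 against 57, and contact with the 50 mm stem top came at 28.6. I'll correct for that and regrasp at TCP z ≈ 8.

carry_out --plan '[{"delta_pos":[0,0,0],"angular":[0,0,0],"fingers":0.5},{"delta_pos":[0,0,0],"angular":[0,0,0],"fingers":0.5},{"delta_pos":[0,0,0],"angular":[0,0,0],"fingers":0.5},{"delta_pos":[0,0,-1.5],"angular":[0,0,0],"fingers":0.5},{"delta_pos":[0,0,-1.7],"angular":[0,0,0],"fingers":0.5},{"delta_pos":[0,0,-1.7],"angular":[0,0,0],"fingers":0.5},{"delta_pos":[0,0,0],"angular":[0,0,0],"fingers":0.5},{"delta_pos":[0,0,0],"angular":[0,0,0],"fingers":0.0},{"delta_pos":[0,0,0],"angular":[0,0,0],"fingers":0.0},{"delta_pos":[0,0,0],"angular":[0,0,0],"fingers":0.0},{"delta_pos":[0,0,0],"angular":[0,0,0],"fingers":0.0},{"delta_pos":[0,0,0],"angular":[0,0,0],"fingers":0.0}]' --squeeze 50

```text
clock: 8.05
ee_pos: [552.1, -125.5, 8.8]
eef_rot: [0.0, 0.982, 0.19, 0.001]
ft_force: [-2.0, -0.2, 8.2]
finger_gap: 13.3
gripper_force: 48.8
```

carry_out --plan '[{"delta_pos":[0,0,2],"angular":[0,0,0],"fingers":0.0},{"delta_pos":[0,0,3],"angular":[0,0,0],"fingers":0.0},{"delta_pos":[0,0,4],"angular":[0,0,0],"fingers":0.0},{"delta_pos":[0.2,3,0],"angular":[0,0,0],"fingers":0.0},{"delta_pos":[0.2,4,0],"angular":[0,0,0],"fingers":0.0},{"delta_pos":[0.2,4,0],"angular":[0,0,0],"fingers":0.0},{"delta_pos":[0.2,4,0],"angular":[0,0,0],"fingers":0.0},{"delta_pos":[0.2,4,0],"angular":[0,0,0],"fingers":0.0},{"delta_pos":[0.2,4,0],"angular":[0,0,0],"fingers":0.0},{"delta_pos":[0.2,4,0],"angular":[0,0,0],"fingers":0.0},{"delta_pos":[0.2,4,0],"angular":[0,0,0],"fingers":0.0},{"delta_pos":[0.2,4,0],"angular":[0,0,0],"fingers":0.0}]'

```text
clock: 9.25
ee_pos: [569.6, 226.4, 98.5]
eef_rot: [-0.0, 0.982, 0.19, 0.0]
ft_force: [1.1, 0.3, -1.5]
finger_gap: 13.4
gripper_force: 48.8
```

carry_out --plan '[{"delta_pos":[0.18,1.6,0],"angular":[0,0,0],"fingers":0.0},{"delta_pos":[0,0,0],"angular":[0,0,0],"fingers":0.0},{"delta_pos":[0,0,0],"angular":[0,0,0],"fingers":0.0},{"delta_pos":[0,0,0],"angular":[0,0,0],"fingers":0.0}]'

```text
clock: 9.65
ee_pos: [571.7, 239.3, 98.2]
eef_rot: [0.0, 0.982, 0.19, 0.0]
ft_force: [-0.2, -0.7, -0.6]
finger_gap: 13.6
gripper_force: 48.9
```

```bash
cat >> h.py <<'E'
def held(name,tag,bore,zc):
    """collar centre of held plug from wrist view at collar height; faces seen"""
    np.set_printoptions(precision=1,suppress=True)
    c=shot("wrist",tag); s=read_state(); print("tcp",s["ee_pos"],"gap",s["finger_gap"],"t",s["clock"])
    for e in plug(c,name): print(name,np.array(e[0]),np.array(e[1]),"at",onz(c,e[0],zc))
    for a,b in faces(c): print("face",onz(c,b[0],37)[:2],np.array(b[1]))
    print("bore px",proj(c,(*bore,37)))
E
python3 - <<'E'
from h import *
held("red","w8",(571.3,240.9),112)
E
```

```text
tcp [571.7 239.4  98.1] gap 13.631034643904739 t 9.7
red [253.5 228. ] [80.  83.9] at [572.5 239.4 112. ]
face [583.   91.7] [48.4 57.7]
bore px [[251.1 190. ]]
```

carry_out --plan '[{"delta_pos":[-0.08,0.15,-1.5],"angular":[0,0,0],"fingers":0.0},{"delta_pos":[0,0,-2],"angular":[0,0,0],"fingers":0.0},{"delta_pos":[0,0,-1.3],"angular":[0,0,0],"fingers":0.0},{"delta_pos":[0,0,0],"angular":[0,0,0],"fingers":0.0},{"delta_pos":[0,0,-0.4],"angular":[0,0,0],"fingers":0.0},{"delta_pos":[0,0,-0.4],"angular":[0,0,0],"fingers":0.0},{"delta_pos":[0,0,-0.4],"angular":[0,0,0],"fingers":0.0},{"delta_pos":[0,0,0],"angular":[0,0,0],"fingers":0.0},{"delta_pos":[0,0,0],"angular":[0,0,0],"fingers":0.0}]'

```text
clock: 10.6
ee_pos: [570.7, 242.1, 38.0]
eef_rot: [-0.0, 0.982, 0.19, 0.0]
ft_force: [0.2, 0.9, -0.4]
finger_gap: 13.5
gripper_force: 48.9
```

carry_out --plan '[{"delta_pos":[0,-0.1,0],"angular":[0,0,0],"fingers":0.0},{"delta_pos":[0,0,-0.4],"angular":[0,0,0],"fingers":0.0},{"delta_pos":[0,0,-0.4],"angular":[0,0,0],"fingers":0.0},{"delta_pos":[0,0,-0.3],"angular":[0,0,0],"fingers":0.0},{"delta_pos":[0,0,-0.2],"angular":[0,0,0],"fingers":0.0},{"delta_pos":[0,0,0],"angular":[0,0,0],"fingers":0.0},{"delta_pos":[0,0,0],"angular":[0,0,0],"fingers":0.0}]'

```text
clock: 11.3
ee_pos: [570.6, 241.1, 25.7]
eef_rot: [-0.0, 0.982, 0.19, 0.0]
ft_force: [-7.0, -3.0, 20.5]
finger_gap: 13.4
gripper_force: 51.1
```

carry_out --plan '[{"delta_pos":[0,0,0],"angular":[0,0,0],"fingers":0.5},{"delta_pos":[0,0,0],"angular":[0,0,0],"fingers":0.5},{"delta_pos":[0,0,0],"angular":[0,0,0],"fingers":0.5},{"delta_pos":[0,0,0],"angular":[0,0,0],"fingers":0.5},{"delta_pos":[0,0,2],"angular":[0,0,0],"fingers":0.5},{"delta_pos":[0,0,2.5],"angular":[0,0,0],"fingers":0.5},{"delta_pos":[0,0,3],"angular":[0,0,0],"fingers":0.5},{"delta_pos":[0,0,0],"angular":[0,0,0],"fingers":0.5}]'

```text
clock: 12.1
ee_pos: [572.2, 241.7, 103.2]
eef_rot: [-0.001, 0.982, 0.19, 0.002]
ft_force: [-0.0, 0.9, 0.2]
finger_gap: 43.1
gripper_force: 0.0
```

```bash
python3 - <<'E'
from h import *
held("red","w9",(571.3,240.9),39)
c=shot("scene","s9")
E
```

```text
tcp [571.4 241.5 101.3] gap 42.38194897292749 t 12.15
red [253.2 191.5] [54.1 56.2] at [570.6 241.1  39. ]
face [582.9  91.8] [47.8 56.5]
bore px [[253.8 190.1]]
```

carry_out --plan '[{"delta_pos":[-0.21,-4,0],"angular":[0,0,0],"fingers":0.5},{"delta_pos":[-0.21,-4,0],"angular":[0,0,0],"fingers":0.5},{"delta_pos":[-0.21,-4,0],"angular":[0,0,0],"fingers":0.5},{"delta_pos":[-0.21,-4,0],"angular":[0,0,0],"fingers":0.5},{"delta_pos":[-0.21,-4,0],"angular":[0,0,0],"fingers":0.5},{"delta_pos":[-0.21,-4,0],"angular":[0,0,0],"fingers":0.5},{"delta_pos":[-0.21,-4,0],"angular":[0,0,0],"fingers":0.5},{"delta_pos":[-0.21,-4,0],"angular":[0,0,0],"fingers":0.5},{"delta_pos":[-0.21,-4,0],"angular":[0,0,0],"fingers":0.5},{"delta_pos":[-0.21,-4,0],"angular":[0,0,0],"fingers":0.5},{"delta_pos":[-0.21,-4,0],"angular":[0,0,0],"fingers":0.5},{"delta_pos":[-0.21,-4,0],"angular":[0,0,0],"fingers":0.5}]'

```text
clock: 13.4
ee_pos: [544.7, -240.3, 98.7]
eef_rot: [-0.001, 0.982, 0.19, -0.001]
ft_force: [0.1, 0.3, 0.8]
finger_gap: 42.9
gripper_force: 0.0
```

```bash
python3 - <<'E'
from h import *
read_camera("wrist");read_camera("wrist")
held("yel","w10",(442.3,87.3),21)
E
```

```text
tcp [ 544.2 -241.3   98.6] gap 42.41167811913047 t 13.55
face [ 680.  -306.1] [22.1 44.2]
bore px [[-199.7  154.7]]
```

```bash
python3 - <<'E'
import h; from h import *
h.HS["yel"]=[(15,38)]
held("yel","w11",(442.3,87.3),21)
c=load("w11"); p=proj(c,[(545.4,-239.8,21),(545.4,-239.8,50)]); print(p); q=p[0].astype(int)
print(cv2.cvtColor(c["image"],cv2.COLOR_RGB2HSV)[q[1]-20:q[1]+24:6,q[0]])
E
```

```text
tcp [ 544.8 -239.1   98.7] gap 42.85311446747178 t 13.6
yel [253.  182.5] [43.9 45.1] at [ 545.7 -240.4   21. ]
face [ 680.1 -305.6] [21.8 44.3]
bore px [[-193.7  156. ]]
[[252.2 182.6]
 [252.  192.8]]
[[ 22 184 216]
 [ 23 184 220]
 [ 22 183 189]
 [ 22 184 147]
 [ 23 185 220]
 [ 23 186 219]
 [ 23 186 218]
 [ 22 155 184]]
```

carry_out --plan '[{"delta_pos":[0.02,-0.13,-2.2],"angular":[0,0,0],"fingers":0.5},{"delta_pos":[0,0,-2.5],"angular":[0,0,0],"fingers":0.5},{"delta_pos":[0,0,-2.5],"angular":[0,0,0],"fingers":0.5},{"delta_pos":[0,0,-2],"angular":[0,0,0],"fingers":0.5},{"delta_pos":[0,0,0],"angular":[0,0,0],"fingers":0.5},{"delta_pos":[0,0,0],"angular":[0,0,0],"fingers":0.0},{"delta_pos":[0,0,0],"angular":[0,0,0],"fingers":0.0},{"delta_pos":[0,0,0],"angular":[0,0,0],"fingers":0.0},{"delta_pos":[0,0,0],"angular":[0,0,0],"fingers":0.0},{"delta_pos":[0,0,0],"angular":[0,0,0],"fingers":0.0}]' --squeeze 50

```text
clock: 14.6
ee_pos: [546.3, -240.0, 8.9]
eef_rot: [0.0, 0.982, 0.19, 0.001]
ft_force: [-1.0, 2.7, 8.5]
finger_gap: 13.6
gripper_force: 49.1
```

carry_out --plan '[{"delta_pos":[0,0,2],"angular":[0,0,0],"fingers":0.0},{"delta_pos":[0,0,3],"angular":[0,0,0],"fingers":0.0},{"delta_pos":[0,0,4],"angular":[0,0,0],"fingers":0.0},{"delta_pos":[-1.15,3.6,0],"angular":[0,0,0],"fingers":0.0},{"delta_pos":[-1.15,3.6,0],"angular":[0,0,0],"fingers":0.0},{"delta_pos":[-1.15,3.6,0],"angular":[0,0,0],"fingers":0.0},{"delta_pos":[-1.15,3.6,0],"angular":[0,0,0],"fingers":0.0},{"delta_pos":[-1.15,3.6,0],"angular":[0,0,0],"fingers":0.0},{"delta_pos":[-1.15,3.6,0],"angular":[0,0,0],"fingers":0.0},{"delta_pos":[-1.15,3.6,0],"angular":[0,0,0],"fingers":0.0},{"delta_pos":[-1.15,3.6,0],"angular":[0,0,0],"fingers":0.0},{"delta_pos":[-1.15,3.6,0],"angular":[0,0,0],"fingers":0.0}]'

```text
clock: 15.8
ee_pos: [441.8, 85.3, 98.4]
eef_rot: [-0.0, 0.982, 0.19, 0.001]
ft_force: [1.2, 0.6, -0.5]
finger_gap: 13.5
gripper_force: 49.0
```

carry_out --plan '[{"delta_pos":[0,0.35,0],"angular":[0,0,0],"fingers":0.0},{"delta_pos":[0,0,0],"angular":[0,0,0],"fingers":0.0},{"delta_pos":[0,0,0],"angular":[0,0,0],"fingers":0.0},{"delta_pos":[0,0,0],"angular":[0,0,0],"fingers":0.0},{"delta_pos":[0,0,0],"angular":[0,0,0],"fingers":0.0}]'

```text
clock: 16.3
ee_pos: [442.4, 86.5, 97.9]
eef_rot: [0.0, 0.982, 0.189, 0.0]
ft_force: [0.5, 0.4, -1.1]
finger_gap: 13.3
gripper_force: 49.0
```

```bash
sed -i 's/"yel":\[(24,35)\]/"yel":[(19,35)]/' h.py; python3 - <<'E'
from h import *
held("yel","w12",(442.3,87.3),112)
E
```

```text
tcp [442.4  86.7  97.9] gap 13.394447703123442 t 16.35
yel [253.4 231.7] [70.3 73.2] at [441.3  85.8 112. ]
face [343.2 216.9] [17.8 18.4]
face [466.5   2.2] [16.3 30.6]
face [430.3 235.2] [66.8 78.7]
face [477.7 219.8] [12.9 15.3]
face [551.9  58.7] [13.5 15.1]
face [541.  115.9] [13.7 14.6]
bore px [[252.2 190. ]]
```

carry_out --plan '[{"delta_pos":[0.05,0.07,-1.5],"angular":[0,0,0],"fingers":0.0},{"delta_pos":[0,0,-2],"angular":[0,0,0],"fingers":0.0},{"delta_pos":[0,0,-1.3],"angular":[0,0,0],"fingers":0.0},{"delta_pos":[0,0,0],"angular":[0,0,0],"fingers":0.0},{"delta_pos":[0,0,-0.4],"angular":[0,0,0],"fingers":0.0},{"delta_pos":[0,0,-0.4],"angular":[0,0,0],"fingers":0.0},{"delta_pos":[0,0,-0.4],"angular":[0,0,0],"fingers":0.0},{"delta_pos":[0,0,0],"angular":[0,0,0],"fingers":0.0},{"delta_pos":[0,0,0],"angular":[0,0,0],"fingers":0.0}]'

```text
clock: 17.25
ee_pos: [442.7, 88.1, 38.0]
eef_rot: [-0.0, 0.982, 0.19, 0.0]
ft_force: [0.8, 0.8, -0.3]
finger_gap: 13.2
gripper_force: 49.0
```

carry_out --plan '[{"delta_pos":[0,-0.05,-0.2],"angular":[0,0,0],"fingers":0.0},{"delta_pos":[0,0,-0.3],"angular":[0,0,0],"fingers":0.0},{"delta_pos":[0,0,-0.3],"angular":[0,0,0],"fingers":0.0},{"delta_pos":[0,0,-0.3],"angular":[0,0,0],"fingers":0.0},{"delta_pos":[0,0,-0.2],"angular":[0,0,0],"fingers":0.0},{"delta_pos":[0,0,0],"angular":[0,0,0],"fingers":0.0},{"delta_pos":[0,0,0],"angular":[0,0,0],"fingers":0.0}]'

```text
clock: 17.95
ee_pos: [442.7, 87.5, 25.7]
eef_rot: [-0.0, 0.982, 0.19, 0.0]
ft_force: [-4.2, -1.7, 35.0]
finger_gap: 13.0
gripper_force: 52.7
```

carry_out --plan '[{"delta_pos":[0,0,0],"angular":[0,0,0],"fingers":0.5},{"delta_pos":[0,0,0],"angular":[0,0,0],"fingers":0.5},{"delta_pos":[0,0,0],"angular":[0,0,0],"fingers":0.5},{"delta_pos":[0,0,0],"angular":[0,0,0],"fingers":0.5},{"delta_pos":[0,0,2],"angular":[0,0,0],"fingers":0.5},{"delta_pos":[0,0,2.5],"angular":[0,0,0],"fingers":0.5},{"delta_pos":[0,0,3],"angular":[0,0,0],"fingers":0.5},{"delta_pos":[0,0,0],"angular":[0,0,0],"fingers":0.5}]'

```text
clock: 18.75
ee_pos: [443.7, 87.8, 102.5]
eef_rot: [-0.0, 0.982, 0.19, 0.002]
ft_force: [0.6, 0.5, -1.2]
finger_gap: 42.9
gripper_force: 0.0
```

```bash
python3 - <<'E'
from h import *
held("yel","w13",(442.3,87.3),39)
E
```

```text
tcp [443.3  87.7 101. ] gap 42.70392790936403 t 18.8
yel [252.9 191.4] [44.9 46.5] at [442.3  87.4  39. ]
face [342.8 217.5] [17.7 18.3]
face [464.   -2.6] [13.3 24. ]
face [430.3 235.2] [65.4 76.8]
face [477.7 220.1] [13.1 15. ]
bore px [[253.  190.7]]
```

carry_out --plan '[{"delta_pos":[0.36,-4.2,0],"angular":[0,0,0],"fingers":0.5},{"delta_pos":[0.36,-4.2,0],"angular":[0,0,0],"fingers":0.5},{"delta_pos":[0.36,-4.2,0],"angular":[0,0,0],"fingers":0.5},{"delta_pos":[0.36,-4.2,0],"angular":[0,0,0],"fingers":0.5},{"delta_pos":[0.36,-4.2,0],"angular":[0,0,0],"fingers":0.5},{"delta_pos":[0.36,-4.2,0],"angular":[0,0,0],"fingers":0.5},{"delta_pos":[0.36,-4.2,0],"angular":[0,0,0],"fingers":0.5},{"delta_pos":[0.36,-4.2,0],"angular":[0,0,0],"fingers":0.5},{"delta_pos":[0.36,-4.2,0],"angular":[0,0,0],"fingers":0.5},{"delta_pos":[0.36,-4.2,0],"angular":[0,0,0],"fingers":0.5},{"delta_pos":[0,-0.9,0],"angular":[0,0,0],"fingers":0.5},{"delta_pos":[0,0,0],"angular":[0,0,0],"fingers":0.5}]'

```text
clock: 20.0
ee_pos: [477.8, -342.4, 98.6]
eef_rot: [-0.001, 0.982, 0.189, -0.001]
ft_force: [0.1, 1.4, 0.9]
finger_gap: 42.7
gripper_force: 0.0
```

```bash
python3 - <<'E'
from h import *
for i in range(3): read_camera("wrist")
held("grn","w14",(582.2,91.4),22)
E
```

```text
tcp [ 479.  -339.9   99.7] gap 42.81540691720827 t 20.2
grn [256.2 185. ] [60.3 62.9] at [ 479.6 -342.1   22. ]
face [ 524.  -535.2] [17.  26.7]
face [ 545.8 -428.3] [28. 32.]
bore px [[-383.4 -246.6]]
```

carry_out --plan '[{"delta_pos":[0.05,-0.04,-2.2],"angular":[0,0,0],"fingers":0.5},{"delta_pos":[0,0,-2.5],"angular":[0,0,0],"fingers":0.5},{"delta_pos":[0,0,-2.5],"angular":[0,0,0],"fingers":0.5},{"delta_pos":[0,0,-2],"angular":[0,0,0],"fingers":0.5},{"delta_pos":[0,0,0],"angular":[0,0,0],"fingers":0.5},{"delta_pos":[0,0,0],"angular":[0,0,0],"fingers":0.0},{"delta_pos":[0,0,0],"angular":[0,0,0],"fingers":0.0},{"delta_pos":[0,0,0],"angular":[0,0,0],"fingers":0.0},{"delta_pos":[0,0,0],"angular":[0,0,0],"fingers":0.0},{"delta_pos":[0,0,0],"angular":[0,0,0],"fingers":0.0}]' --squeeze 50

```text
clock: 21.2
ee_pos: [479.8, -341.9, 9.1]
eef_rot: [0.0, 0.982, 0.19, 0.001]
ft_force: [-0.7, 2.3, 8.2]
finger_gap: 13.1
gripper_force: 49.1
```

carry_out --plan '[{"delta_pos":[0,0,2],"angular":[0,0,0],"fingers":0.0},{"delta_pos":[0,0,3],"angular":[0,0,0],"fingers":0.0},{"delta_pos":[0,0,4],"angular":[0,0,0],"fingers":0.0},{"delta_pos":[0.9,4.2,0],"angular":[0,0,0],"fingers":0.0},{"delta_pos":[0.9,4.2,0],"angular":[0,0,0],"fingers":0.0},{"delta_pos":[0.9,4.2,0],"angular":[0,0,0],"fingers":0.0},{"delta_pos":[0.9,4.2,0],"angular":[0,0,0],"fingers":0.0},{"delta_pos":[0.9,4.2,0],"angular":[0,0,0],"fingers":0.0},{"delta_pos":[0.9,4.2,0],"angular":[0,0,0],"fingers":0.0},{"delta_pos":[0.9,4.2,0],"angular":[0,0,0],"fingers":0.0},{"delta_pos":[0.9,4.2,0],"angular":[0,0,0],"fingers":0.0},{"delta_pos":[0.9,4.2,0],"angular":[0,0,0],"fingers":0.0}]'

```text
clock: 22.4
ee_pos: [560.5, 38.1, 98.7]
eef_rot: [-0.0, 0.982, 0.19, 0.001]
ft_force: [0.8, -0.5, -0.8]
finger_gap: 13.3
gripper_force: 49.1
```

carry_out --plan '[{"delta_pos":[1.1,3,0],"angular":[0,0,0],"fingers":0.0},{"delta_pos":[1.1,2.4,0],"angular":[0,0,0],"fingers":0.0},{"delta_pos":[0,0,0],"angular":[0,0,0],"fingers":0.0},{"delta_pos":[0,0,0],"angular":[0,0,0],"fingers":0.0},{"delta_pos":[0,0,0],"angular":[0,0,0],"fingers":0.0},{"delta_pos":[0,0,0],"angular":[0,0,0],"fingers":0.0},{"delta_pos":[0,0,0],"angular":[0,0,0],"fingers":0.0}]'

```text
clock: 23.1
ee_pos: [582.2, 89.4, 98.1]
eef_rot: [0.0, 0.982, 0.19, 0.0]
ft_force: [-0.3, 0.5, -0.7]
finger_gap: 13.9
gripper_force: 49.1
```

```bash
python3 - <<'E'
from h import *
held("grn","w15",(582.3,91.4),112)
E
```

```text
tcp [582.1  89.6  98. ] gap 13.570228270458037 t 23.15
grn [253.3 228.3] [89.6 95.9] at [582.8  89.6 112. ]
bore px [[251.  189.2]]
```

carry_out --plan '[{"delta_pos":[0,0.13,-1.5],"angular":[0,0,0],"fingers":0.0},{"delta_pos":[0,0,-2],"angular":[0,0,0],"fingers":0.0},{"delta_pos":[0,0,-1.3],"angular":[0,0,0],"fingers":0.0},{"delta_pos":[0,0,0],"angular":[0,0,0],"fingers":0.0},{"delta_pos":[0,0,-0.4],"angular":[0,0,0],"fingers":0.0},{"delta_pos":[0,0,-0.4],"angular":[0,0,0],"fingers":0.0},{"delta_pos":[0,0,-0.4],"angular":[0,0,0],"fingers":0.0},{"delta_pos":[0,0,0],"angular":[0,0,0],"fingers":0.0},{"delta_pos":[0,0,0],"angular":[0,0,0],"fingers":0.0}]'

```text
clock: 24.05
ee_pos: [582.2, 91.5, 38.0]
eef_rot: [-0.0, 0.982, 0.19, 0.0]
ft_force: [0.5, -0.7, -1.2]
finger_gap: 13.2
gripper_force: 49.0
```

carry_out --plan '[{"delta_pos":[0,0,-0.2],"angular":[0,0,0],"fingers":0.0},{"delta_pos":[0,0,-0.3],"angular":[0,0,0],"fingers":0.0},{"delta_pos":[0,0,-0.3],"angular":[0,0,0],"fingers":0.0},{"delta_pos":[0,0,-0.3],"angular":[0,0,0],"fingers":0.0},{"delta_pos":[0,0,0],"angular":[0,0,0],"fingers":0.0}]'

```text
clock: 24.55
ee_pos: [582.1, 91.4, 26.5]
eef_rot: [-0.0, 0.982, 0.19, -0.0]
ft_force: [-0.2, 0.1, -1.2]
finger_gap: 13.4
gripper_force: 49.0
```

carry_out --plan '[{"delta_pos":[0,0,-0.2],"angular":[0,0,0],"fingers":0.0},{"delta_pos":[0,0,0],"angular":[0,0,0],"fingers":0.0},{"delta_pos":[0,0,0],"angular":[0,0,0],"fingers":0.0}]'

```text
clock: 24.85
ee_pos: [582.3, 91.4, 26.0]
eef_rot: [-0.0, 0.982, 0.19, 0.0]
ft_force: [-7.3, -2.1, 23.7]
finger_gap: 13.4
gripper_force: 51.7
```

carry_out --plan '[{"delta_pos":[0,0,0],"angular":[0,0,0],"fingers":0.5},{"delta_pos":[0,0,0],"angular":[0,0,0],"fingers":0.5},{"delta_pos":[0,0,0],"angular":[0,0,0],"fingers":0.5},{"delta_pos":[0,0,0],"angular":[0,0,0],"fingers":0.5},{"delta_pos":[0,0,2],"angular":[0,0,0],"fingers":0.5},{"delta_pos":[0,0,2.5],"angular":[0,0,0],"fingers":0.5},{"delta_pos":[0,0,3],"angular":[0,0,0],"fingers":0.5},{"delta_pos":[0,0,0],"angular":[0,0,0],"fingers":0.5}]'

```text
clock: 25.65
ee_pos: [583.7, 91.7, 103.1]
eef_rot: [-0.0, 0.982, 0.19, 0.002]
ft_force: [-0.5, -0.4, -0.2]
finger_gap: 42.7
gripper_force: 0.0
```

```bash
python3 - <<'E'
from h import *
held("grn","w16",(582.3,91.4),39)
E
```

```text
tcp [582.9  91.5 101.2] gap 42.93187921075254 t 25.7
grn [252.7 191.8] [62.2 64.2] at [581.8  91.3  39. ]
bore px [[252.8 190.5]]
```

carry_out --plan '[{"delta_pos":[-1.42,-3.35,0],"angular":[0,0,0],"fingers":0.5},{"delta_pos":[-1.42,-3.35,0],"angular":[0,0,0],"fingers":0.5},{"delta_pos":[-1.42,-3.35,0],"angular":[0,0,0],"fingers":0.5},{"delta_pos":[-1.42,-3.35,0],"angular":[0,0,0],"fingers":0.5},{"delta_pos":[-1.42,-3.35,0],"angular":[0,0,0],"fingers":0.5},{"delta_pos":[-1.42,-3.35,0],"angular":[0,0,0],"fingers":0.5},{"delta_pos":[-1.42,-3.35,0],"angular":[0,0,0],"fingers":0.5},{"delta_pos":[-1.42,-3.35,0],"angular":[0,0,0],"fingers":0.5},{"delta_pos":[-1.42,-3.35,0],"angular":[0,0,0],"fingers":0.5},{"delta_pos":[-1.42,-3.35,0],"angular":[0,0,0],"fingers":0.5},{"delta_pos":[0,0,0],"angular":[0,0,0],"fingers":0.5},{"delta_pos":[0,0,0],"angular":[0,0,0],"fingers":0.5}]'

```text
clock: 26.9
ee_pos: [439.7, -243.7, 99.2]
eef_rot: [-0.001, 0.982, 0.19, -0.0]
ft_force: [-0.1, 1.0, 0.0]
finger_gap: 42.9
gripper_force: 0.0
```

```bash
python3 - <<'E'
from h import *
for i in range(3): read_camera("wrist")
held("wht","w17",(429.9,235.3),22)
p=proj(load("w17"),[(440.1,-243.5,22),(440.1,-243.5,50)]); print(p)
cv2.imwrite("pics/w17c.png",cv2.imread("pics/w17.png")[120:270,150:350])
E
```

```text
tcp [ 440.6 -242.6   99.6] gap 42.57919306635293 t 27.1
wht [392.6 152.9] [17.4 67.8] at [ 508.2 -337.8   22. ]
wht [250.6 179.9] [74.9 87.2] at [ 443.5 -238.8   22. ]
wht [516.7 153.2] [55.  67.2] at [ 545.9 -431.6   22. ]
wht [165.4  28.7] [19.  39.8] at [ 526.6 -137.9   22. ]
wht [388.7  10.5] [21.6 41. ] at [ 598.6 -284.3   22. ]
face [ 445.9 -462.7] [14.1 17.7]
bore px [[-439.3  -62.5]]
[[254.2 185.6]
 [254.3 195.6]]
```

View pics/w17c.png

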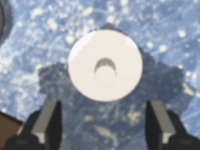

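The crop shows the white collar centred at about (256,186) between the fingers, as predicted to about 1 mm.

carry_out --plan '[{"delta_pos":[0.03,-0.07,-2.2],"angular":[0,0,0],"fingers":0.5},{"delta_pos":[0,0,-2.5],"angular":[0,0,0],"fingers":0.5},{"delta_pos":[0,0,-2.5],"angular":[0,0,0],"fingers":0.5},{"delta_pos":[0,0,-2],"angular":[0,0,0],"fingers":0.5},{"delta_pos":[0,0,0],"angular":[0,0,0],"fingers":0.5},{"delta_pos":[0,0,0],"angular":[0,0,0],"fingers":0.0},{"delta_pos":[0,0,0],"angular":[0,0,0],"fingers":0.0},{"delta_pos":[0,0,0],"angular":[0,0,0],"fingers":0.0},{"delta_pos":[0,0,0],"angular":[0,0,0],"fingers":0.0},{"delta_pos":[0,0,0],"angular":[0,0,0],"fingers":0.0}]' --squeeze 50

```text
clock: 28.1
ee_pos: [441.0, -244.3, 8.9]
eef_rot: [0.0, 0.982, 0.19, 0.001]
ft_force: [-0.9, 1.9, 9.2]
finger_gap: 13.5
gripper_force: 49.0
```

carry_out --plan '[{"delta_pos":[0,0,2],"angular":[0,0,0],"fingers":0.0},{"delta_pos":[0,0,3],"angular":[0,0,0],"fingers":0.0},{"delta_pos":[0,0,4],"angular":[0,0,0],"fingers":0.0},{"delta_pos":[-0.1,4.2,0],"angular":[0,0,0],"fingers":0.0},{"delta_pos":[-0.1,4.2,0],"angular":[0,0,0],"fingers":0.0},{"delta_pos":[-0.1,4.2,0],"angular":[0,0,0],"fingers":0.0},{"delta_pos":[-0.1,4.2,0],"angular":[0,0,0],"fingers":0.0},{"delta_pos":[-0.1,4.2,0],"angular":[0,0,0],"fingers":0.0},{"delta_pos":[-0.1,4.2,0],"angular":[0,0,0],"fingers":0.0},{"delta_pos":[-0.1,4.2,0],"angular":[0,0,0],"fingers":0.0},{"delta_pos":[-0.1,4.2,0],"angular":[0,0,0],"fingers":0.0},{"delta_pos":[-0.1,4.2,0],"angular":[0,0,0],"fingers":0.0}]'

```text
clock: 29.3
ee_pos: [431.4, 135.6, 98.5]
eef_rot: [-0.0, 0.982, 0.19, 0.001]
ft_force: [1.0, -0.9, -0.4]
finger_gap: 13.6
gripper_force: 48.9
```

carry_out --plan '[{"delta_pos":[-0.05,4,0],"angular":[0,0,0],"fingers":0.0},{"delta_pos":[-0.05,3.6,0],"angular":[0,0,0],"fingers":0.0},{"delta_pos":[-0.05,2.6,0],"angular":[0,0,0],"fingers":0.0},{"delta_pos":[0,0,0],"angular":[0,0,0],"fingers":0.0},{"delta_pos":[0,0,0],"angular":[0,0,0],"fingers":0.0},{"delta_pos":[0,0,0],"angular":[0,0,0],"fingers":0.0},{"delta_pos":[0,0,0],"angular":[0,0,0],"fingers":0.0}]'

```text
clock: 30.0
ee_pos: [430.2, 234.9, 98.1]
eef_rot: [0.0, 0.982, 0.19, 0.0]
ft_force: [-0.5, -0.5, -1.1]
finger_gap: 13.4
gripper_force: 48.9
```

```bash
python3 - <<'E'
from h import *
held("wht","w18",(429.9,235.3),112)
E
```

```text
tcp [430.2 235.   98. ] gap 13.0948737849976 t 30.05
wht [420.1 247.4] [51.5 76.3] at [454.7 145.  112. ]
wht [256.  198.2] [ 42.6 100.5] at [447.3 240.1 112. ]
wht [417.3 182.5] [20.1 23.1] at [486.6 165.3 112. ]
wht [253.1 170.7] [47.  78.2] at [460.6 247.  112. ]
wht [442.5 108. ] [22.1 26.3] at [524. 173. 112.]
wht [335.5  57.7] [20.8 23.3] at [525.1 231.4 112. ]
wht [557.4  83.8] [128.6 163.2] at [554.1 128.1 112. ]
wht [270.8  34.1] [21.1 24.9] at [523.1 263.4 112. ]
wht [473.   21.8] [24.1 29.3] at [561.9 180.2 112. ]
wht [323.1  -2.2] [81.6 93.1] at [545.4 247.4 112. ]
wht [137.8  15.6] [17.8 32.9] at [507.8 322.1 112. ]
face [597.1 140.3] [14.2 17.1]
bore px [[252.5 190.4]]
```

Commanded y settles at 235.8, so I'll trim it slightly and descend.

carry_out --plan '[{"delta_pos":[-0.02,-0.03,-1.5],"angular":[0,0,0],"fingers":0.0},{"delta_pos":[0,0,-2],"angular":[0,0,0],"fingers":0.0},{"delta_pos":[0,0,-1.3],"angular":[0,0,0],"fingers":0.0},{"delta_pos":[0,0,0],"angular":[0,0,0],"fingers":0.0},{"delta_pos":[0,0,-0.4],"angular":[0,0,0],"fingers":0.0},{"delta_pos":[0,0,-0.4],"angular":[0,0,0],"fingers":0.0},{"delta_pos":[0,0,-0.4],"angular":[0,0,0],"fingers":0.0},{"delta_pos":[0,0,0],"angular":[0,0,0],"fingers":0.0},{"delta_pos":[0,0,0],"angular":[0,0,0],"fingers":0.0}]'

```text
clock: 30.95
ee_pos: [429.8, 235.4, 38.0]
eef_rot: [-0.0, 0.982, 0.19, 0.0]
ft_force: [0.1, -0.6, -0.2]
finger_gap: 13.7
gripper_force: 48.9
```

carry_out --plan '[{"delta_pos":[0,0,-0.2],"angular":[0,0,0],"fingers":0.0},{"delta_pos":[0,0,-0.3],"angular":[0,0,0],"fingers":0.0},{"delta_pos":[0,0,-0.3],"angular":[0,0,0],"fingers":0.0},{"delta_pos":[0,0,-0.3],"angular":[0,0,0],"fingers":0.0},{"delta_pos":[0,0,0],"angular":[0,0,0],"fingers":0.0}]'

```text
clock: 31.45
ee_pos: [429.6, 235.4, 26.4]
eef_rot: [0.0, 0.982, 0.19, -0.0]
ft_force: [-0.3, -1.0, -0.5]
finger_gap: 13.3
gripper_force: 48.9
```

carry_out --plan '[{"delta_pos":[0,0,-0.2],"angular":[0,0,0],"fingers":0.0},{"delta_pos":[0,0,0],"angular":[0,0,0],"fingers":0.0},{"delta_pos":[0,0,0],"angular":[0,0,0],"fingers":0.0}]'

```text
clock: 31.75
ee_pos: [429.7, 235.5, 25.7]
eef_rot: [-0.0, 0.982, 0.19, 0.0]
ft_force: [-4.6, -1.7, 25.4]
finger_gap: 13.3
gripper_force: 51.8
```

carry_out --plan '[{"delta_pos":[0,0,0],"angular":[0,0,0],"fingers":0.5},{"delta_pos":[0,0,0],"angular":[0,0,0],"fingers":0.5},{"delta_pos":[0,0,0],"angular":[0,0,0],"fingers":0.5},{"delta_pos":[0,0,0],"angular":[0,0,0],"fingers":0.5},{"delta_pos":[0,0,2],"angular":[0,0,0],"fingers":0.5},{"delta_pos":[0,0,2.5],"angular":[0,0,0],"fingers":0.5},{"delta_pos":[0,0,4],"angular":[0,0,0],"fingers":0.5},{"delta_pos":[1,-1,4],"angular":[0,0,0],"fingers":0.5},{"delta_pos":[2,-2,4],"angular":[0,0,0],"fingers":0.5},{"delta_pos":[2,-2,4],"angular":[0,0,0],"fingers":0.5},{"delta_pos":[2,-2,4],"angular":[0,0,0],"fingers":0.5},{"delta_pos":[0,0,0],"angular":[0,0,0],"fingers":0.5}]'

```text
clock: 32.95
ee_pos: [503.0, 162.7, 274.1]
eef_rot: [0.0, 0.982, 0.188, 0.004]
ft_force: [-0.1, -0.1, -1.6]
finger_gap: 42.8
gripper_force: 0.0
```

```bash
python3 - <<'E'
from h import *
np.set_printoptions(precision=1,suppress=True)
read_camera("wrist");c=shot("wrist","w19"); s=shot("scene","s19")
R={"red":(571.3,240.9),"yel":(442.3,87.3),"grn":(582.3,91.4)}
for n in R:
    D={"red":46,"yel":38,"grn":54}[n]
    for k,nm in ((c,"w"),(s,"s")):
      for e in plug(k,n):
        p=proj(k,(*R[n],39))[0]
        if np.hypot(*(p-e[0]))<20: print(n,nm,onz(k,e[0],39),"dia z:",[np.linalg.norm(onz(k,np.array(e[0])+[e[1][1]/2,0],z)-onz(k,np.array(e[0])-[e[1][1]/2,0],z)) for z in(39,41)])
print(read_state()["ee_pos"],read_state()["clock"])
b=cv2.resize(s["image"][190:330,60:280],(550,350),interpolation=2)
a=cv2.resize(c["image"][:240],(533,250))
o=np.zeros((600,550,3),np.uint8);o[:350]=b;o[350:,:533]=a
cv2.imwrite("pics/v19.png",o[:,:,::-1])
E
```

```text
red w [570.3 241.4  39. ] dia z: [np.float64(45.3555930404606), np.float64(45.12670741076473)]
yel w [441.9  87.2  39. ] dia z: [np.float64(36.46864894491631), np.float64(36.2846110100476)]
grn w [581.4  91.5  39. ] dia z: [np.float64(52.19085862356101), np.float64(51.92747903265232)]
[499.3 165.7 269.3] 33.1
```

View pics/v19.png

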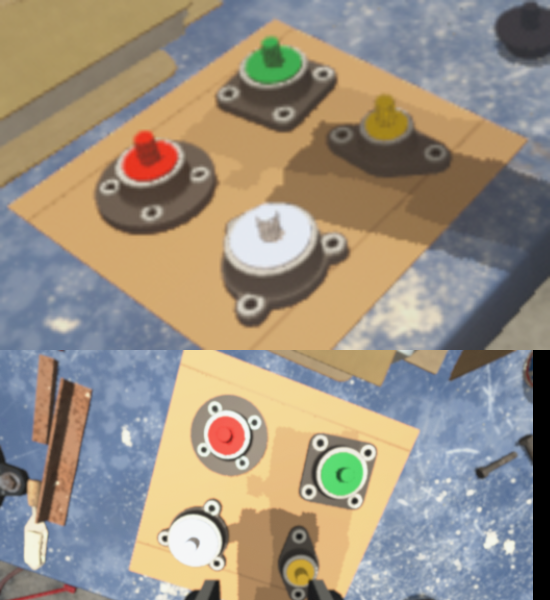

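All four plugs sit flat in their bores, the housings are where they were, and the black plug is still standing. Handing in.

```bash
python3 -c "from rig import *;print(hand_in())"
```

```text
the job is handed in; nothing more can be done
None
```

The job is handed in: the yellow, red, green and white plugs are home in the oval, round, square and three-lug housings with their collars flat, the housings stayed in place, and the black plug was left standing.

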